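Lift the empty stock bin out of the interlocked row and set it on the scale

TASK

One of the three interlocked bins in the row is empty and is to be refilled by weight. Lift it straight up out from between its neighbours, keeping it level and leaving the two full bins in their places, and set it down gently, upright, on the middle of the scale's platform.

Things in the scene. Friction and masses are not known exactly. Their poses are not given: they have to be found in the camera images.
- empty_bin_center (a point): Empty light grey plastic bin with 2 bare compartments, 120 (x) x 72 (y) x 70 mm high, 0.25 kg; point half-way up, 57.5 mm above its underside. Handle: upright central plate, 10 mm thick along x, 44 long along y, top 57.5 mm above this point (45 above the rim). z up, y along the row of 3 bins, 87 mm apart, any place. T joints (2 mm play) at its sides let it only rise: free after 60 mm, over the other bins after 115 mm
- can_bin_center (a point): Bin that holds two small cans with steel lids, else the same as the empty bin: same size, axes, handle and T joints, point half-way up (57.5 mm above its underside). 0.6 kg, loose in the same row, which stands on a fixed 6 mm base sheet between fixed end blocks
- jar_bin_center (a point): Bin that holds two amber glass jars with brass lids (tops 81 mm above its underside), else the same as the empty bin: same size, axes, handle and T joints, point half-way up. 0.6 kg, loose in the same row
- scale_top (a point): Middle of the top face of the scale's platform: a flat, fixed, level steel plate 180 mm square, 45 mm above the table, on a white body with a black display on its -x side. z up, x and y along the plate's edges. Row and scale stand left and right of the table's middle, either way round
Things that resemble listed ones, but are neither listed nor needed, are in the scene too. What is shaped like the part that bears empty_bin_center but blue is not meant.

How it is judged:
By the outcome, as a careful person would: the job done as asked, in the order asked, and still so for the second after the job is handed in, with the robot touching nothing.
It also fails if it takes over 38 s, if anything falls off the work surface, if the arm or the gripper's body presses on something with over 40 N, if the wrist force passes 120 N, or if a joint passes its speed limit or range.

ROBOT

A 6-joint arm with a two-finger parallel gripper is mounted at the origin on the work surface. World frame = base frame: x ahead of the robot, y to its left, z up, the work surface at z = 0. Lengths are in mm, angles in rad, forces in N, time in s.
With the tool pointing down it reaches from about 350 to 975 mm from the base axis. Payload 7.1 kg.
Tool frame: the origin (TCP) lies midway between the tips of the shut fingers; the grasp point (between the pads) lies 19 mm behind it; z points along the fingers, y is the line along which they close (so a half turn about z gives the same grasp; the last joint's range is limited). The gripper opens to 88 mm and grips with 3 to 60 N. Pads are 20 mm wide; open, the fingers measure 115 mm over their backs; the gripper's body (75 mm by 178 mm) begins 61 mm behind the grasp point.
Start: joints at [1.196, 0.423, 1.63, -0, 1.089, -0.019], TCP at [217.681, 585.85, 222.675] pointing down, gripper open.
Joint ranges: [-3, 3], [-0.9, 2.11], [0.09, 2.58], [-1.31, 4.45], [0.11, 2.69], [-2.54, 2.54]. Speed limits (rad/s): [2.39, 2.39, 3.01, 3.14, 3.14, 3.14].

INTERFACE

Orientations are given as a rotation vector (axis times angle).
In Python, from workcell import ctrl gives the robot as it stands. The module is installed in compiled form; this text tells all that it offers.
- The arm moves only by the tool servo_tool, never from a script. Its argument "increments" is a list of rows, each a list of 7 numbers: the shift along the world's x, y, z in cm, then the turn, a rotation vector about the world's x, y, z in degrees, then the opening, from -1 (shut) to 1 (fully open). A call has 1 to 20 rows; each row is the pose to reach, as a shift and turn from the pose commanded when the call began; what a row does not reach only later rows make up. A row lasts 1/12 s, in which the tool goes at most 41.7 mm and 7.16 degrees, less where a joint would pass 70% of its speed; a pose out of reach is approached as far as the arm can. A call with a gripper value outside its range is refused whole. The fingers move at their own pace and stop on an object; the grip force is fixed at half the most. Time passes only in rows, so rows that repeat a pose let the fingers close. It gives the time, the measured TCP pose, the force, the opening and the grip force at its end, in the units of the state.
- ctrl.get_obs(): the state, without advancing time (a new reading comes with each control period).
- ctrl.get_image(name): name is "scene" or "top"; returns a dict with "image" (420x560x3 uint8, red, green, blue), "fx", "fy", "cx", "cy" (pixels), "extrinsics" (4x4, takes a point from camera to world coordinates). Camera axes: x right, y up, looking along -z (the intrinsics and any distortion apply to the point x, -y, -z); pixel columns grow to the right and rows downward; lengths in mm; the calibration is good to about 2 mm. A picture is of the moment at which its call begins. There is no depth.
- ctrl.close_job(): hands the job in; it is judged then, once.
The state is a dict: "t": time; "qpos": joint angles; "qvel": joint speeds; "joint_torque": joint torques, N m; "ee_pos": TCP position; "orientation": TCP orientation; "ft_force": force on the tool from outside, world axes, zero at the start; "moment": the same for the moment, N m; "width": finger opening in mm; "grasp_force": force on a finger pad.
Only numpy, scipy, OpenCV 4.12 (cv2) and the standard library are available. Lean on these libraries where they do the work, as an engineer would, in place of code of your own. Each camera call takes 0.05 s, during which the arm holds its last target. There are 200 camera calls.

## Working session

There is one attempt and no reset: what is moved stays moved. The work goes in short steps, Python scripts to look and compute and a tool call to move; the robot and the scene stay as the last step left them, time stands still between calls to the robot, and variables do not carry over. Pictures are saved under pics/ and viewed, at most 10 in all, crops included, and the job is handed in when it is done.

Besides the shell and the picture viewer there is one more tool, called after "Request:" in YAML: its name, and indented under it one key for each argument. servo_tool: Moves the arm, as the interface text tells. Its arguments: {"type":"object","properties":{"increments":{"type":"array","items":{"type":"array","items":{"type":"number"}}}},"required":["increments"]}

```bash
mkdir -p pics
cat > h.py <<'E'
import numpy as np, cv2
from workcell import ctrl
def grab(n,f):
    d=ctrl.get_image(n); cv2.imwrite(f,d["image"][:,:,::-1]); return d
def ray(d,u,v):
    E=np.array(d["extrinsics"]); r=E[:3,:3]@np.array([(u-d["cx"])/d["fx"],-(v-d["cy"])/d["fy"],-1]); return E[:3,3],r
def onz(d,u,v,z):
    o,r=ray(d,u,v); return o+r*(z-o[2])/r[2]
def proj(d,p):
    E=np.array(d["extrinsics"]); q=E[:3,:3].T@(np.array(p)-E[:3,3]); return d["cx"]+d["fx"]*q[0]/-q[2], d["cy"]-d["fy"]*q[1]/-q[2]
E
python3 - <<'E'
from h import *
for n in("top","scene"):
    d=grab(n,f"pics/{n}1.png"); print(n,[k for k in d],d["fx"],d["fy"],d["cx"],d["cy"],np.round(d["extrinsics"],3).tolist())
o=ctrl.get_obs(); print(o["t"],o["ee_pos"],o["orientation"],o["width"])
E
```

```text
top ['image', 'fx', 'fy', 'cx', 'cy', 'extrinsics'] 487.8519940022578 487.8519940022578 285.69066846778327 209.85581502479016 [[0.013, 0.993, -0.114, 323.59], [-1.0, 0.011, -0.015, -11.028], [-0.014, 0.114, 0.993, 1185.393], [0.0, 0.0, 0.0, 1.0]]
scene ['image', 'fx', 'fy', 'cx', 'cy', 'extrinsics'] 544.1834682930241 544.1834682930241 284.720821869597 208.9505969859557 [[-0.356, -0.705, 0.614, 1191.012], [0.934, -0.26, 0.244, 279.65], [-0.012, 0.66, 0.751, 957.422], [0.0, 0.0, 0.0, 1.0]]
0.1 [217.51440766 585.38536546 221.9782753 ] [-5.55946194e-01 -3.09171873e+00  2.18967517e-03] 87.57405086445446
```

View pics/top1.png

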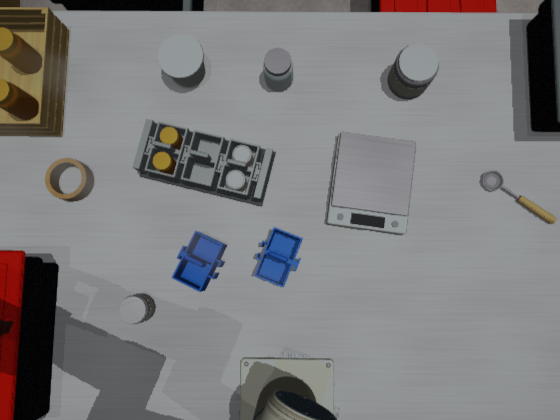

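View pics/scene1.png

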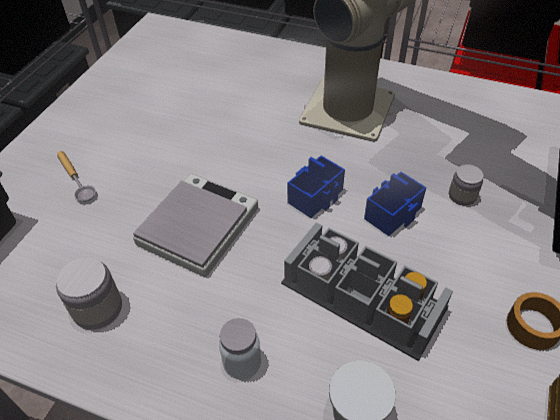

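Candidates (top view): the grey empty bin in the row at (205,160), the jar bin (165,150), the can bin (238,167), and two loose blue bins at (200,262) and (278,257), which are decoys. I choose the middle grey one at (205,160). The scale is at (372,180), with its display at (368,220), and the row is on the left. Next is a close crop to check.

Run:
```python
import cv2,numpy as np
a=cv2.imread("pics/top1.png")[105:215,125:285]; b=cv2.imread("pics/scene1.png")[210:360,270:460]
a=cv2.resize(a,(800,550),interpolation=cv2.INTER_CUBIC)[:, :]
cv2.imwrite("pics/c1.png",a)
cv2.imwrite("pics/c2.png",cv2.resize(b,(760,600),interpolation=cv2.INTER_CUBIC))
```

```text
(no output)
```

View pics/c1.png

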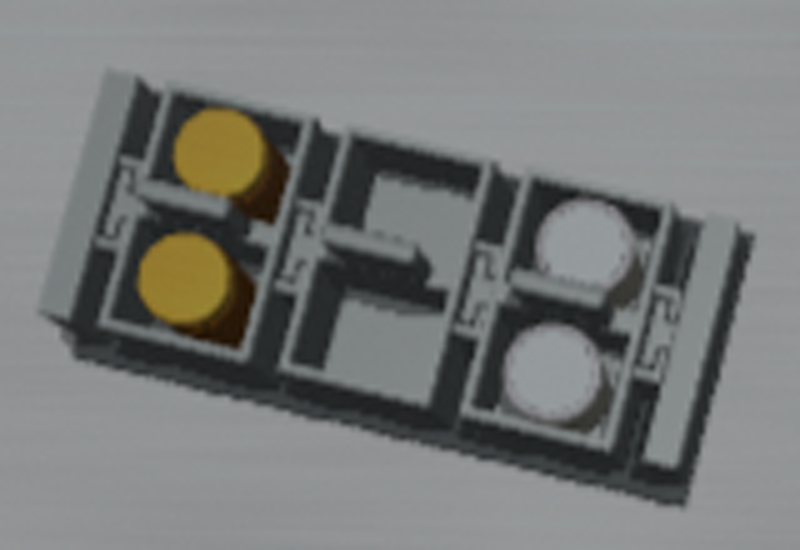

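View pics/c2.png

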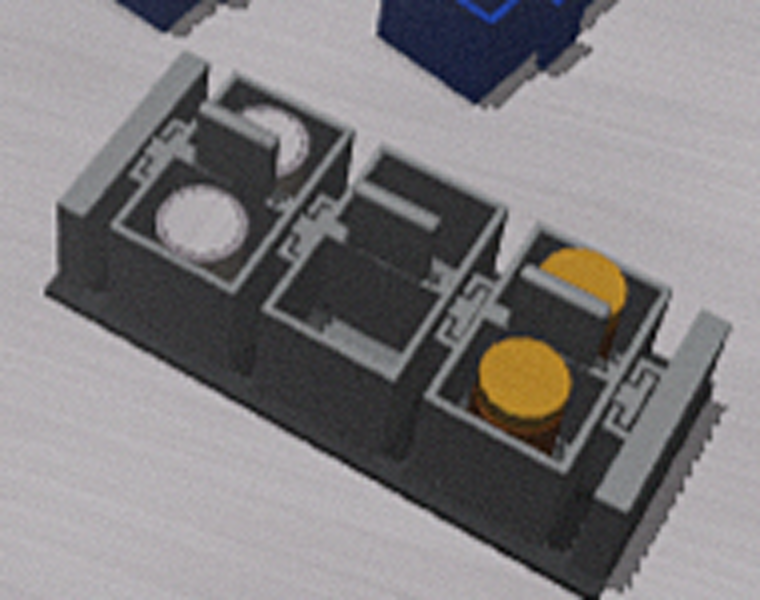

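The crops confirm the middle bin has two bare compartments. Its handle's top face runs from (190,152) to (209,156) in the top view. The neighbours hold jars (left) and cans (right).

Run:
```python
from h import *
import pickle
d=ctrl.get_image("top"); s=ctrl.get_image("scene")
c=lambda u,v:(125+u/5,105+v/5)
k=lambda u,v:(270+u/4,210+v/4)
R=[onz(d,*c(*p),76) for p in[(347,130),(495,165),(440,408),(283,368)]]
print("rim",np.round(R,0).tolist(),np.mean(R,0).round(1),[round(np.linalg.norm(R[i]-R[i-1])) for i in range(4)])
R=[onz(s,*k(*p),76) for p in[(380,147),(508,207),(398,380),(264,307)]]
print("rim s",np.round(R,0).tolist(),np.mean(R,0).round(1),[round(np.linalg.norm(R[i]-R[i-1])) for i in range(4)])
for n,dd,P in(("top",d,[c(326,235),c(418,255)]),("sc",s,[k(360,185),k(438,222)])):
    A=[onz(dd,*p,121) for p in P]; v=A[1]-A[0]; print(n,np.round(np.mean(A,0),1),np.linalg.norm(v).round(),np.degrees(np.arctan2(v[1],v[0])).round(1))
a=cv2.resize(d["image"][120:245,315:430,::-1],None,fx=4.6,fy=4.6,interpolation=cv2.INTER_CUBIC)
cv2.imwrite("pics/sc.png",a)
im=cv2.GaussianBlur(d["image"],(3,3),0).astype(int)
for p in[(372,170),(450,170),(400,225)]: print(im[p[1],p[0]])
# plate = purplish : red minus green
m=((im[...,0]-im[...,1])>4).astype(np.uint8); m[:, :315]=0;m[:,430:]=0;m[:120]=0;m[245:]=0
m=cv2.morphologyEx(m,cv2.MORPH_OPEN,np.ones((5,5)))
cs=cv2.findContours(m,0,1)[0]
if cs:
    q=max(cs,key=cv2.contourArea); r=cv2.minAreaRect(q); B=cv2.boxPoints(r); print(r)
    W=[onz(d,*p,45) for p in B]; print(np.round(W,0).tolist(),np.mean(W,0),[round(np.linalg.norm(W[i]-W[i-1])) for i in range(4)])
```

```text
rim [[634.0, 222.0, 76.0], [618.0, 152.0, 76.0], [503.0, 174.0, 76.0], [521.0, 248.0, 76.0]] [569.2 199.   76. ] [116, 72, 117, 76]
rim s [[510.0, 182.0, 76.0], [524.0, 252.0, 76.0], [639.0, 226.0, 76.0], [622.0, 156.0, 76.0]] [573.5 204.1  76. ] [115, 71, 118, 72]
top [569.2 199.5 121. ] 42.0 -101.9
sc [573.7 204.5 121. ] 41.0 78.6
[140 139 144]
[144 146 148]
[148 153 155]
```

View pics/sc.png

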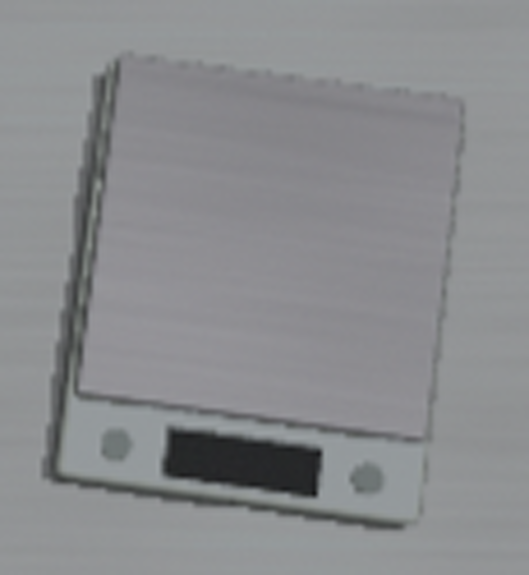

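The scale crop shows the plate corners at (120,55), (463,100), (425,440) and (78,395), with the display below them. I'll find the same corners in the scene view from the image edges.

Run:
```python
from h import *
d=ctrl.get_image("top"); s=ctrl.get_image("scene")
f=4.6; c=lambda u,v:(315+(u+.5)/f-.5,120+(v+.5)/f-.5)
R=np.array([onz(d,*c(*p),45) for p in[(120,55),(463,100),(425,440),(78,395)]])
print("top",np.mean(R,0).round(1),[round(np.linalg.norm(R[i]-R[i-1])) for i in range(4)])
e=R[0]+R[1]-R[2]-R[3]; print("x dir deg",np.degrees(np.arctan2(e[1],e[0])))
print("proj in scene",[np.round(proj(s,p),1).tolist() for p in R])
cv2.imwrite("pics/ss.png",cv2.resize(s["image"][165:285,120:270,::-1],None,fx=5,fy=5,interpolation=cv2.INTER_CUBIC))
```

```text
top [ 544.5 -200.5   45. ] [180, 179, 179, 178]
x dir deg -7.032350090221985
proj in scene [[202.0, 263.9], [133.0, 232.6], [181.0, 180.0], [246.3, 205.7]]
```

View pics/ss.png

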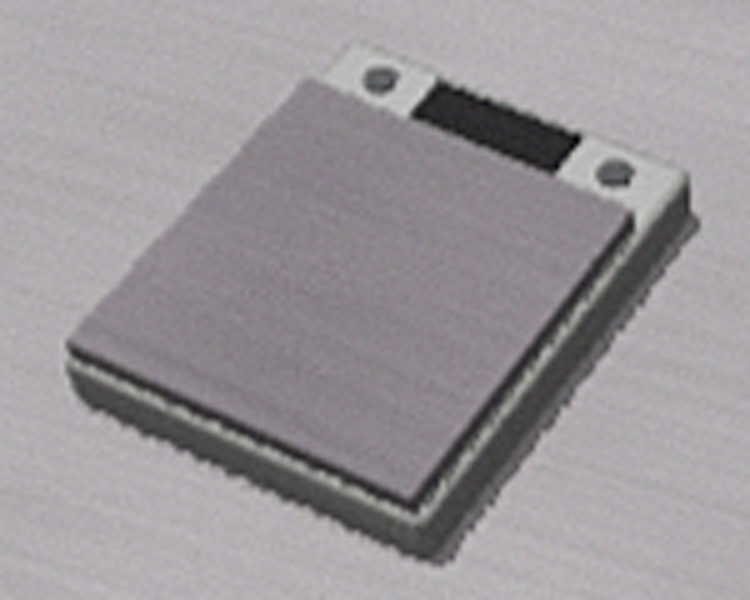

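The scale is centred near (545,-200) at z 45, x axis at -7°. In the scene view its corners are (202,264), (133,234), (181,180) and (246,208), within 2 px of the top-view prediction. The bin is near (571,202) with yaw -11.7°. I'll move above it.

Request:
servo_tool:
  increments:
    - [2,-2.2,0,0,0,-5,1]
    - [5,-5.4,0,0,0,-12,1]
    - [8,-8.7,-1,0,0,-19,1]
    - [11,-12,-2,0,0,-26,1]
    - [14,-15.2,-2,0,0,-33,1]
    - [17,-18.5,-3,0,0,-40,1]
    - [20,-21.7,-3,0,0,-47,1]
    - [23,-25,-4,0,0,-54,1]
    - [26,-28.3,-4,0,0,-61,1]
    - [29,-31.5,-5,0,0,-68,1]
    - [32,-34.8,-5,0,0,-74,1]
    - [34.5,-37.5,-6,0,0,-79,1]
    - [35.4,-38.4,-6.3,0,0,-81.3,1]
    - [35.4,-38.4,-6.3,0,0,-81.3,1]
    - [35.4,-38.4,-6.3,0,0,-81.3,1]
    - [35.4,-38.4,-6.3,0,0,-81.3,1]
    - [35.4,-38.4,-6.3,0,0,-81.3,1]

```text
t: 1.72
ee_pos: [570.9, 202.7, 159.8]
orientation: [-2.434, -1.985, 0.0]
ft_force: [-0.0, 0.2, -0.2]
width: 87.9
grasp_force: 0.0
```

Run:
```python
from h import *
d=ctrl.get_image("top"); s=ctrl.get_image("scene")
o=ctrl.get_obs(); p=o["ee_pos"]; print(o["t"],p,o["orientation"],o["width"])
print(proj(d,p),proj(s,p))
a=cv2.resize(d["image"][95:225,130:280,::-1],(400,347),interpolation=cv2.INTER_CUBIC)
b=cv2.resize(s["image"][160:350,270:460,::-1],(400,400),interpolation=cv2.INTER_CUBIC)
cv2.imwrite("pics/h.png",np.hstack([cv2.copyMakeBorder(a,0,53,0,0,0),b]))
```

```text
1.8167 [570.91150411 203.05838276 160.00647203] [-2.43388648e+00 -1.98632980e+00 -3.14795065e-04] 87.7654496858331
(np.float64(194.3125139150938), np.float64(149.06997497157352)) (np.float64(371.5414179734429), np.float64(246.9597409534053))
```

View pics/h.png

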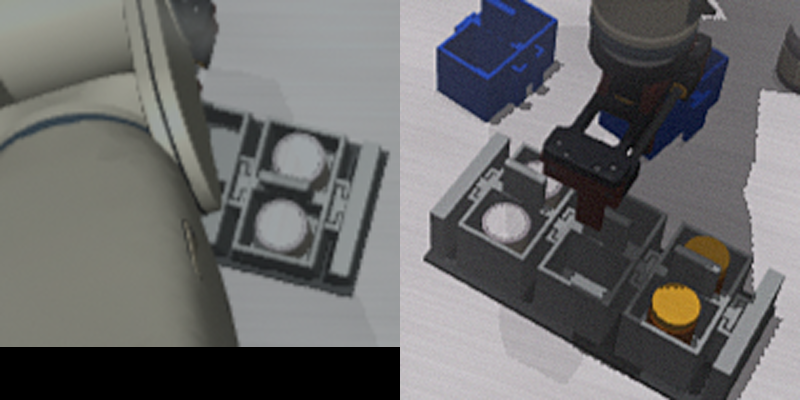

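The scene view shows the open fingers straddling the middle bin's handle (panel (625,205)), with the near finger at (600,215) and the jars and cans clear. The arm hides the bin in the top view. I'll descend and close.

Request:
servo_tool:
  increments:
    - [0,0,-1,0,0,0,1]
    - [0,0,-2.5,0,0,0,1]
    - [0,0,-4,0,0,0,1]
    - [0,0,-5.5,0,0,0,1]
    - [0,0,-6.5,0,0,0,1]
    - [0,0,-7.2,0,0,0,1]
    - [0,0,-7.4,0,0,0,1]
    - [0,0,-7.4,0,0,0,0.3]
    - [0,0,-7.4,0,0,0,-0.2]
    - [0,0,-7.4,0,0,0,-0.6]
    - [0,0,-7.4,0,0,0,-0.7]
    - [0,0,-7.4,0,0,0,-0.7]
    - [0,0,-7.4,0,0,0,-0.7]

```text
t: 2.9
ee_pos: [572.0, 201.9, 86.1]
orientation: [2.436, 1.983, 0.001]
ft_force: [0.0, 0.6, -0.3]
width: 51.2
grasp_force: 0.0
```

Request:
servo_tool:
  increments:
    - [0,0,0,0,0,0,-0.7]
    - [0,0,0,0,0,0,-0.7]
    - [0,0,0,0,0,0,-0.7]
    - [0,0,0,0,0,0,-0.7]
    - [0,0,0,0,0,0,-0.7]
    - [0,0,0,0,0,0,-1]
    - [0,0,0,0,0,0,-1]
    - [0,0,0,0,0,0,-1]
    - [0,0,0,0,0,0,-1]

```text
t: 3.65
ee_pos: [571.7, 201.8, 85.6]
orientation: [2.436, 1.984, 0.0]
ft_force: [0.8, -0.0, -1.1]
width: 9.6
grasp_force: 30.0
```

Gripped at 10 mm width with almost no side load. I'll start with a slow lift.

Request:
servo_tool:
  increments:
    - [0,0,0.2,0,0,0,-1]
    - [0,0,0.6,0,0,0,-1]
    - [0,0,1,0,0,0,-1]
    - [0,0,1.5,0,0,0,-1]
    - [0,0,2,0,0,0,-1]
    - [0,0,2,0,0,0,-1]

```text
t: 4.15
ee_pos: [572.4, 202.1, 107.0]
orientation: [2.436, 1.983, 0.003]
ft_force: [-0.9, 0.7, -2.7]
width: 10.0
grasp_force: 30.0
```

The force equals the bin's own weight (2.5 N), so nothing is jammed. I'll lift the rest of the way.

Request:
servo_tool:
  increments:
    - [0,0,0.5,0,0,0,-1]
    - [0,0,1.2,0,0,0,-1]
    - [0,0,2,0,0,0,-1]
    - [0,0,2.8,0,0,0,-1]
    - [0,0,3.6,0,0,0,-1]
    - [0,0,4.4,0,0,0,-1]
    - [0,0,5.2,0,0,0,-1]
    - [0,0,6.2,0,0,0,-1]
    - [0,0,7.4,0,0,0,-1]
    - [0,0,8.6,0,0,0,-1]
    - [0,0,9.8,0,0,0,-1]
    - [0,0,11,0,0,0,-1]
    - [0,0,12.2,0,0,0,-1]
    - [0,0,13,0,0,0,-1]
    - [0,0,13,0,0,0,-1]
    - [0,0,13,0,0,0,-1]

```text
t: 5.48
ee_pos: [571.8, 201.9, 236.2]
orientation: [2.436, 1.984, 0.001]
ft_force: [-1.3, -0.2, -4.0]
width: 9.9
grasp_force: 30.0
```

Run:
```python
from h import *
d=grab("top","pics/lt.png"); s=ctrl.get_image("scene")
o=ctrl.get_obs(); print(o["t"],o["ee_pos"],o["ft_force"],o["width"])
cv2.imwrite("pics/l.png",cv2.resize(s["image"][120:370,230:480,::-1],(600,600),interpolation=cv2.INTER_CUBIC))
```

```text
5.5833 [571.19472589 201.69613059 234.99560505] [ 0.65046117  0.66791475 -3.08008771] 10.065185343810741
```

View pics/l.png

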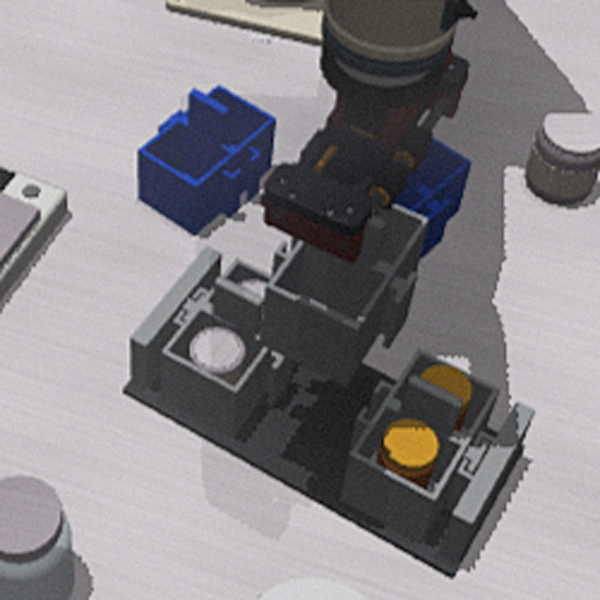

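The bin is held level above its gap. Both neighbours stand in place, cans at (215,375) and jars at (420,430) in the crop. I'll carry it to the scale.

Request:
servo_tool:
  increments:
    - [0,-0.5,0,0,0,0,-1]
    - [-0.1,-1.5,0,0,0,0.2,-1]
    - [-0.2,-3,0,0,0,0.4,-1]
    - [-0.3,-5,0,0,0,0.6,-1]
    - [-0.5,-7.5,0,0,0,0.9,-1]
    - [-0.7,-10,0,0,0,1.2,-1]
    - [-0.8,-13,0,0,0,1.5,-1]
    - [-1,-16,0,0,0,1.9,-1]
    - [-1.2,-19,0,0,0,2.3,-1]
    - [-1.4,-22,0,0,0,2.6,-1]
    - [-1.6,-25,0,0,0,3,-1]
    - [-1.8,-28,0,0,0,3.3,-1]
    - [-2,-30.7,0,0,0,3.6,-1]
    - [-2.2,-33.2,0,0,0,3.9,-1]
    - [-2.3,-35.4,0,0,0,4.1,-1]
    - [-2.4,-37.3,0,0,0,4.4,-1]
    - [-2.5,-38.8,0,0,0,4.6,-1]
    - [-2.6,-39.8,0,0,0,4.7,-1]
    - [-2.6,-40.2,0,0,0,4.7,-1]
    - [-2.6,-40.2,0,0,0,4.7,-1]

```text
t: 7.25
ee_pos: [545.2, -200.9, 235.4]
orientation: [-2.354, -2.08, 0.0]
ft_force: [0.5, 0.5, -3.7]
width: 9.7
grasp_force: 30.0
```

Request:
servo_tool:
  increments:
    - [0,0,-1,0,0,0,-1]
    - [0,0,-2.5,0,0,0,-1]
    - [0,0,-4,0,0,0,-1]
    - [0,0,-5.5,0,0,0,-1]
    - [0,0,-7,0,0,0,-1]
    - [0,0,-8.2,0,0,0,-1]
    - [0,0,-9,0,0,0,-1]
    - [0,0,-9.4,0,0,0,-1]
    - [0,0,-9.6,0,0,0,-1]
    - [0,0,-9.6,0,0,0,-1]
    - [0,0,-9.6,0,0,0,-1]

```text
t: 8.17
ee_pos: [546.1, -200.2, 140.2]
orientation: [2.352, 2.081, 0.001]
ft_force: [0.2, -0.2, -2.4]
width: 10.0
grasp_force: 30.0
```

Run:
```python
from h import *
d=ctrl.get_image("top"); s=ctrl.get_image("scene")
o=ctrl.get_obs(); print(o["t"],o["ee_pos"],o["orientation"],o["ft_force"],o["width"])
cv2.imwrite("pics/p.png",cv2.resize(s["image"][120:300,100:300,::-1],(660,594),interpolation=cv2.INTER_CUBIC))
```

```text
8.2667 [ 546.18714108 -200.36129254  140.43047009] [2.35174904e+00 2.08109546e+00 1.00332032e-03] [ 1.13534732 -0.4595123  -3.27370191] 10.029695958905258
```

View pics/p.png

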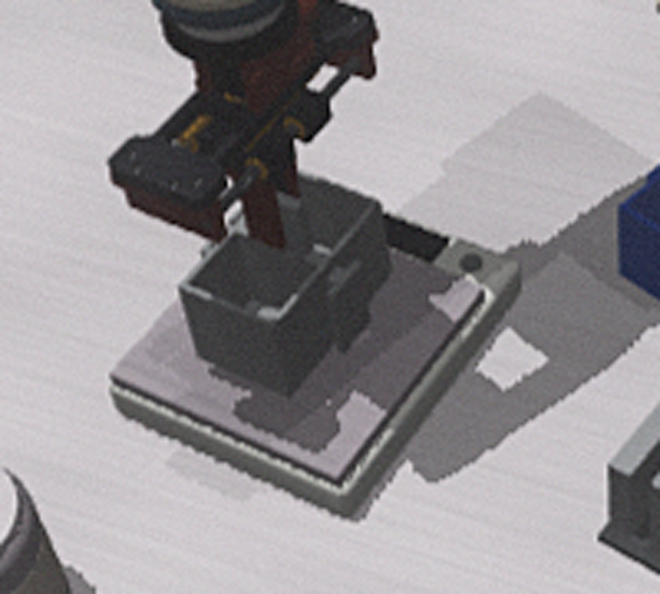

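The bin is level over the middle of the plate, about 15 mm up, its near bottom corner at (290,392) in the crop. I'll lower it slowly.

Request:
servo_tool:
  increments:
    - [0,0,-0.3,0,0,0,-1]
    - [0,0,-0.6,0,0,0,-1]
    - [0,0,-0.9,0,0,0,-1]
    - [0,0,-1.1,0,0,0,-1]
    - [0,0,-1.2,0,0,0,-1]
    - [0,0,-1.3,0,0,0,-1]
    - [0,0,-1.3,0,0,0,-1]
    - [0,0,-1.3,0,0,0,-1]

```text
t: 8.93
ee_pos: [545.7, -200.1, 126.6]
orientation: [-2.353, -2.082, 0.0]
ft_force: [0.1, -1.1, -3.3]
width: 9.6
grasp_force: 30.0
```

Request:
servo_tool:
  increments:
    - [0,0,-0.1,0,0,0,-1]
    - [0,0,-0.1,0,0,0,-1]
    - [0,0,-0.1,0,0,0,-1]

```text
t: 9.18
ee_pos: [545.7, -200.1, 125.7]
orientation: [2.353, 2.082, 0.0]
ft_force: [-0.4, -0.7, -3.4]
width: 9.8
grasp_force: 30.0
```

Request:
servo_tool:
  increments:
    - [0,0,-0.1,0,0,0,-1]
    - [0,0,-0.1,0,0,0,-1]
    - [0,0,-0.1,0,0,0,-1]

```text
t: 9.43
ee_pos: [545.7, -200.1, 124.7]
orientation: [-2.353, -2.082, 0.0]
ft_force: [0.0, 0.2, -3.7]
width: 9.6
grasp_force: 30.0
```

Request:
servo_tool:
  increments:
    - [0,0,-0.05,0,0,0,-1]
    - [0,0,-0.1,0,0,0,-1]
    - [0,0,-0.1,0,0,0,-1]

```text
t: 9.68
ee_pos: [545.7, -200.2, 124.6]
orientation: [2.353, 2.082, 0.0]
ft_force: [-3.9, 1.3, 6.6]
width: 9.8
grasp_force: 30.0
```

Request:
servo_tool:
  increments:
    - [0,0,-0.05,0,0,0,-1]
    - [0,0,-0.05,0,0,0,-1]
    - [0,0,-0.05,0,0,0,-1]

```text
t: 9.93
ee_pos: [545.7, -200.1, 124.6]
orientation: [2.352, 2.082, 0.0]
ft_force: [-4.4, 1.1, 9.9]
width: 10.1
grasp_force: 30.0
```

The bin is on the plate. I'll ease the load, open, and retreat upwards.

Request:
servo_tool:
  increments:
    - [0,0,0.06,0,0,0,-1]
    - [0,0,0.08,0,0,0,-1]
    - [0,0,0.08,0,0,0,-0.6]
    - [0,0,0.08,0,0,0,-0.4]
    - [0,0,0.08,0,0,0,-0.2]
    - [0,0,0.08,0,0,0,0]
    - [0,0,0.08,0,0,0,0]
    - [0,0,0.08,0,0,0,0]
    - [0,0,0.08,0,0,0,0]
    - [0,0,0.08,0,0,0,0]

```text
t: 10.77
ee_pos: [545.7, -200.1, 123.9]
orientation: [-2.353, -2.082, 0.0]
ft_force: [0.7, -0.0, -0.1]
width: 43.5
grasp_force: 0.0
```

Request:
servo_tool:
  increments:
    - [0,0,0.5,0,0,0,0]
    - [0,0,1.5,0,0,0,0]
    - [0,0,3,0,0,0,0]
    - [0,0,5,0,0,0,0]
    - [0,0,7,0,0,0,0]
    - [0,0,9,0,0,0,0]
    - [0,0,11,0,0,0,0]
    - [0,0,13,0,0,0,0]
    - [0,0,14,0,0,0,0]
    - [-3,0,14,0,0,0,0]
    - [-6,0,14,0,0,0,0]
    - [-9,0,14,0,0,0,0]
    - [-12,0,14,0,0,0,0]
    - [-13,0,14,0,0,0,0]
    - [-13,0,14,0,0,0,0]
    - [-13,0,14,0,0,0,0]

```text
t: 12.1
ee_pos: [416.5, -200.5, 264.7]
orientation: [2.352, 2.08, 0.001]
ft_force: [0.8, 0.1, 0.1]
width: 44.0
grasp_force: 0.0
```

Run:
```python
from h import *
s=ctrl.get_image("scene")
o=ctrl.get_obs(); print(o["t"],o["ee_pos"],o["ft_force"],o["width"])
print([np.round(proj(s,(545,-200,z)),1).tolist() for z in(45,160)], np.array([608,-172,45]).tolist(),np.round(proj(s,(545+60*.9925+36*.122,-200-7.3+35.7,45)),1))
cv2.imwrite("pics/f.png",cv2.resize(s["image"][110:360,100:460,::-1],(800,556),interpolation=cv2.INTER_CUBIC))
```

```text
12.15 [ 417.11540451 -200.59305445  264.57982815] [ 0.08085063 -0.94651646  0.84708297] 43.719319891767036
[[190.9, 219.2], [182.9, 182.9]] [608, -172, 45] [188.9 244.4]
```

View pics/f.png

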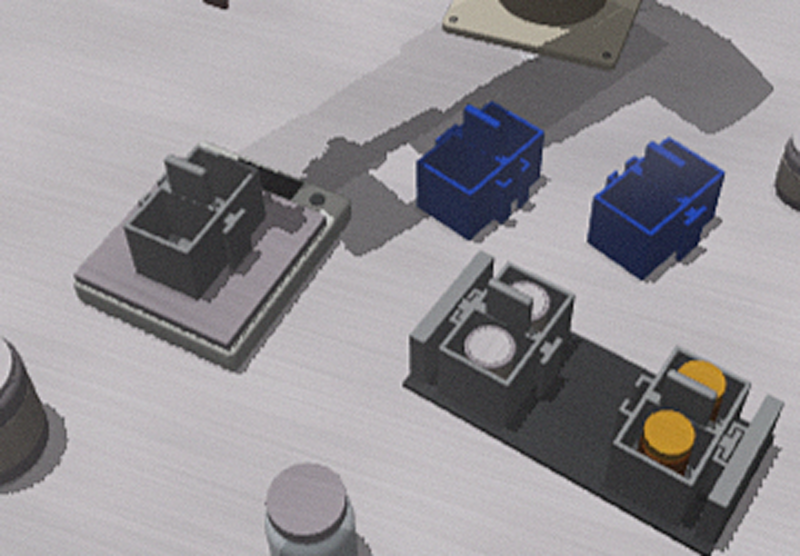

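The bin stands upright on the plate. Its near bottom corner is at (190,244) against a predicted (189,244) for centred, and both full bins are in place. I'll hand in.

```bash
python3 -c "
from workcell import ctrl; print(ctrl.close_job())"
```

```text
the job is handed in; nothing more can be done
None
```

The empty bin is upright and centred on the scale's platform, within about 2 mm by the last picture; both full bins are still in place, and I handed the job in at about 12 s with the gripper clear.

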